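Clamp a silver ingot with the thumbwheel

ROBOT

A 6-joint arm with a two-finger parallel gripper is mounted at the origin on the work surface. World frame = base frame: x ahead of the robot, y to its left, z up, the work surface at z = 0. Lengths are in m, angles in degrees, forces in N, time in s.
With the tool pointing down it reaches from about 0.375 to 0.9 m from the base axis. Payload 3.1 kg.
Tool frame: the origin (TCP) lies between the finger pads; the fingertips stand 19 mm ahead of it and the grasp point (between the pads) is the TCP; z points along the fingers, x is the direction in which the jaws open and shut, and the axes are right-handed (so a half turn about z gives the same grasp; the last joint's range is limited). The gripper opens to 87 mm and grips with 3 to 60 N. Pads are 19 mm wide; open, the fingers measure 117 mm over their backs; the gripper's body (75 mm by 190 mm) begins 51 mm behind the grasp point.
Start: joints at [55.949, 30.224, 82.088, -0, 67.689, -10.227], TCP at [0.252, 0.572, 0.242] pointing down, gripper open.
Joint ranges: [-176.69, 176.69], [-43.24, 126.21], [12.49, 139.97], [-82, 262], [0, 151.66], [-163.58, 163.58]. Speed limits (degrees/s): [159.86, 159.86, 180, 180, 180, 180].

INTERFACE

Orientations are given as a 3x3 rotation matrix whose columns are the frame's x, y, z axes.
In Python, from rig import read_state, capture, camera_info, hand_in, spot_in, silhouettes gives the robot as it stands.
- The arm moves only by the shell command python3 -m jog 'ROWS'. ROWS is text: rows parted by semicolons, each of 7 numbers parted by spaces: the shift along the tool's x, y, z in m, then the turn, a rotation vector about the tool's x, y, z in degrees, then the opening, from 0 (shut) to 1 (fully open). A call has 1 to 8 rows; each row is the pose to reach, as a shift and turn from the pose commanded when the call began, along the tool's axes at that moment; what a row does not reach only later rows make up. A row lasts 1/8 s, in which the tool goes at most 62.5 mm and 10.7 degrees, less where a joint would pass 70% of its speed; a pose out of reach is approached as far as the arm can. A call with a gripper value outside its range is refused whole. The fingers move at their own pace and stop on an object; the grip force is fixed at half the most. Time passes only in rows, so rows that repeat a pose let the fingers close. It gives the time, the measured TCP pose, the force and the opening at its end, in the units of the state.
- read_state(): the state, without advancing time (a new reading comes with each control period).
- capture(name): name is "scene" or "top" or "wrist"; returns (picture, depth): 384x512x3 uint8, red, green, blue; 384x512 float32, m along the optical axis (not along the pixel's ray), 0 where there is no reading.
- camera_info(name): a dict with "vfov" (degrees; the focal length in pixels is half the picture's height over the tangent of half this angle, whatever the lens; pixels are square), "cx", "cy" (the principal point, pixels), "R" (3x3) and "t" (3): a world point X has camera coordinates R X + t; the wrist camera has in their place "tool_from_camera" (4x4, takes a point from camera to tool coordinates, whose origin is the TCP and whose axes are the tool frame's). Camera axes: x right, y down, z forward; pixel columns grow to the right and rows downward; lengths in m; the calibration is good to about 2 mm. The wrist camera is an equidistant fisheye: a pixel r from the principal point sees the ray r / f radians off the axis. A picture is of the moment at which its call begins: read the wrist's pose just before it. camera_info takes no time and is no camera call.
- hand_in(): hands the job in, once; it reports no verdict.
Trained networks look in the newest picture that a camera, given by its name, has taken for a name from the list of things; names that differ only in an ending like _2 or _b are one class to them, and where a whole thing is asked for, a point or a joint stands for the part that bears it (a point fixed in the world has none). Each returns a list of dicts, best first, with "score" (0 to 1); they miss things now and then, are a little off and sometimes report something else, mostly with a low value. They report only what shows in the picture. A call takes as long as a camera call. They do not tell look-alikes from the thing itself.
- spot_in(label, camera): "centre" ([x, y, z] in m, in world coordinates, good to about 4 mm: the middle of the surface that is visible of it).
- silhouettes(label, camera): "region" (384x512 bool, what is visible of it).
The state is a dict: "time_s": time; "joint_positions": joint angles; "qvel": joint speeds; "tau": joint torques, N m; "position": TCP position; "tcp_rot": TCP orientation; "force": force on the tool from outside, world axes, zero at the start; "moment": the same for the moment, N m; "opening": opening from 0.0 (shut) to 1.0 (fully open).
Only numpy, scipy, OpenCV 4.12 (cv2) and the standard library are available. Lean on these libraries where they do the work, as an engineer would, in place of code of your own. Each camera call takes 0.05 s, during which the arm holds its last target.

TASK

Stand the silver ingot upright in the small bench clamp, centred between its two brass jaws with its broad faces towards them, and let go of it. Then roll the recessed red thumbwheel with a fingertip on its exposed rim until the moving jaw holds the ingot snugly against the fixed jaw. Work the jaw by the wheel only, press the wheel lightly (about 4 to 6 N), do not overtighten on the soft silver or drop it in, and leave the other things on the bench where they are.

Things in the scene. Friction and masses are not known exactly. Their poses are not given: they have to be found in the camera images.
- ingot_mid (a point): centre of the loose silver ingot, a bar 14 mm thick (its x) by 50 mm long (its y) by 34 mm tall (its z), about 0.2 kg, standing on its 14 x 50 mm foot on the bench; this point is 17 mm above its foot. It has two dark round hanging holes on the broad faces and a white strip on top. Rounded edges only, so it may be gripped across its 50 mm length from above.
- clamp: fixed bench clamp with a dark steel bed 216 x 70 x 12 mm on a dark wooden packing board 226 x 82 mm that stands 2 to 22 mm out of the bench (a different height each time); origin at the centre of the bed's underside, on the board's top, x along its length from the thumbwheel (x = -50 mm) towards the fixed jaw, z up. Around the wheel stands a grey housing 84 x 45 mm, its top 43 mm above this origin; between the housing (ends at x = -8 mm) and the fixed jaw is the open bed.
- bed: the clamp's steel bed, 216 x 70 mm, its flat top 12 mm above the clamp's origin; origin and axes as those of clamp
- anvil: fixed brass jaw, 18 (x) x 30 (y) x 20 (z) mm, standing on the bed; origin at the centre of its foot, 79 mm along the clamp's x and 12 mm above its origin; its gripping face is at x = 70 mm of the clamp. Axes as the clamp's.
- seat (a point): point on the bed's top (12 mm above the clamp's origin) under the middle of the ingot when it stands against the fixed jaw, at x = 63 mm of the clamp; axes as the clamp's (so the ingot's 14 mm thickness goes along this x and its 50 mm length along this y)
- jaw_face (a point): middle of the moving jaw's gripping face, 10 mm above the bed; the jaw, 18 (x) x 30 (y) x 20 (z) mm, brass with a black rubber pad on its face, lies behind it towards the wheel. The pad yields about 1 mm per 8 N, up to 3 mm.
- jaw (a joint): travel of the moving jaw in m: 0 wide open (30 mm gap), growing as it closes, so the gap is 30 mm less this; with the 14 mm ingot in place it meets it at about 0.016 and holds it snugly (about 8 N) at 0.017. Starts between 0 and 0.005. It stays where it is left (about 8 N of friction in its drive).
- wheel (a joint): turn of the thumbwheel in rad; the jaw closes 6 mm per rad of positive turn, in which the rim's top moves along the clamp's +x (towards the jaws). One mm of rim travel closes the jaw 0.25 mm, and turning it freely takes about 2 N along the rim. Fully rigid, not sprung: it gives hardly at all when pressed. Once the jaw has met the ingot the push needed along the rim rises to twice the free value or more over some 4 mm of rim travel; then the wheel stays where it is left.
- wheel_top (a point): top of the exposed rim of the red ribbed thumbwheel: 48 mm across, 16 mm wide, axle level along the clamp's y and 30 mm above the clamp's origin; this point is 54 mm above that origin and stands 11 mm out of the housing's slot; axes as the clamp's
- gem_box: small white plastic box with clear lid, 37 x 37 x 32 mm, a bystander; origin at the centre of its underside
- solder_pot: round aluminium pot, 39 mm across, 28 mm tall, a bystander; origin at the centre of its underside
- tweezers: steel tweezers lying flat, 120 mm long, 5 mm high, a bystander; origin at the centre of its underside
- burr_stand: round white burr stand with a red ball on top, 68 mm across, 55 mm tall, a bystander; origin at the centre of its underside
- file_flat: needle file lying flat, 150 mm long, a bystander; origin at the centre of its underside
- file_round: needle file lying flat, 150 mm long, a bystander; origin at the centre of its underside
- pin_vise: steel pin vise lying flat, 100 mm long, 13 mm high, a bystander; origin at the centre of its underside
There are look-alikes about, which are no part of the job. What is shaped like the part that bears ingot_mid but blue, brown or orange is not meant.

How it is judged:
By the outcome, as a careful person would: the job done as asked, in the order asked, and still so for the second after the job is handed in, with the robot touching nothing.
It also fails if it takes over 72 s, if anything falls off the work surface, if the arm or the gripper's body presses on something with over 40 N, if the wrist force passes 120 N, or if a joint passes its speed limit or range.

## Working session

There is one attempt and no reset: what is moved stays moved. The work goes in short steps, Python scripts to look and compute and a shell command to move; the robot and the scene stay as the last step left them, time stands still between calls to the robot, and variables do not carry over. Pictures are saved under pics/ and viewed, and the job is handed in when it is done.

```bash
mkdir -p pics; ls
python3 - <<'E'
from rig import *
import cv2, numpy as np
s=read_state(); print(s)
for n in ("scene","top","wrist"):
    im,d=capture(n); cv2.imwrite(f"pics/a_{n}.png",im[:,:,::-1]); np.savez(f"pics/a_{n}.npz",im=im,d=d)
    print(n,camera_info(n))
E
```

```text
pics
{'time_s': 0.0, 'joint_positions': array([ 5.59507754e+01,  3.02780023e+01,  8.21556947e+01, -1.82584052e-03,
        6.76893363e+01, -1.02260091e+01]), 'qvel': array([ 0.08964958, -0.06786961,  0.08245737, -0.03334518, -0.0383225 ,
        0.07072902]), 'tau': array([ 1.52838318e-03, -4.40033305e+01, -1.76593083e+01,  6.30994420e-02,
        5.81752346e-02, -1.82331401e-04]), 'position': array([0.25202423, 0.57118258, 0.24058577]), 'tcp_rot': array([[ 4.03903650e-01,  9.14800773e-01, -1.17787603e-03],
       [ 9.14799078e-01, -4.03905214e-01, -1.79569513e-03],
       [-2.11845357e-03, -3.52232091e-04, -9.99997694e-01]]), 'force': array([-0.38314949,  1.05069546, -0.04743894]), 'moment': array([ 0.04600638,  0.01824151, -0.00411817]), 'opening': 0.9972812638204288}
scene {'vfov': 44.71279492658439, 'cx': 255.8214139662191, 'cy': 201.36686001662204, 'R': array([[-0.4401527 ,  0.89787156, -0.00960521],
       [ 0.55632217,  0.26429121, -0.78781711],
       [-0.70482001, -0.35210342, -0.61583435]]), 't': array([ 0.2463869 , -0.27545133,  1.68099597])}
top {'vfov': 47.72606589808535, 'cx': 253.57658842024813, 'cy': 186.95951821158437, 'R': array([[ 0.00647715, -0.99993401,  0.00948817],
       [-0.98863321, -0.00782863, -0.15014354],
       [ 0.15020791, -0.00840781, -0.98861868]]), 't': array([0.01193338, 0.58174471, 1.12669309])}
wrist {'vfov': 65.70646984690485, 'cx': 254.99674415257888, 'cy': 191.4839726225911, 'tool_from_camera': array([[ 9.99999556e-01, -7.22900223e-04, -6.04694188e-04,
         2.40817407e-04],
       [ 8.64813796e-04,  9.58864629e-01,  2.83862424e-01,
        -7.93272485e-02],
       [ 3.74615658e-04, -2.83862821e-01,  9.58864828e-01,
        -1.43050285e-01],
       [ 0.00000000e+00,  0.00000000e+00,  0.00000000e+00,
         1.00000000e+00]])}
```

View pics/a_scene.png

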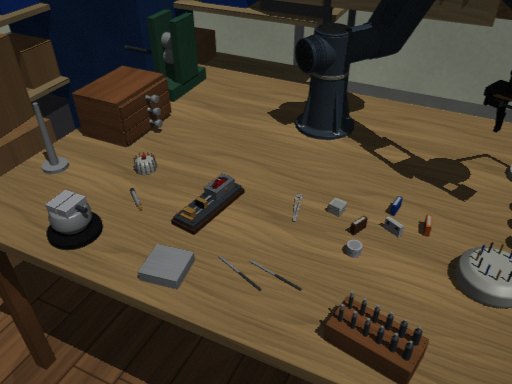

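View pics/a_top.png

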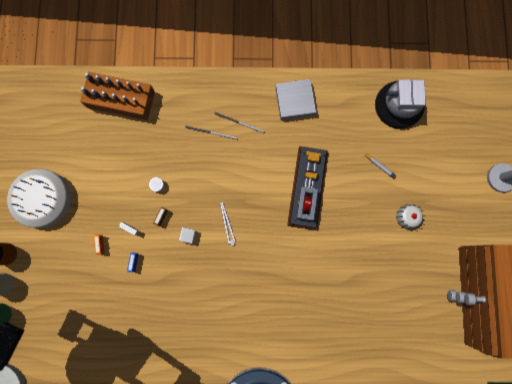

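View pics/a_wrist.png

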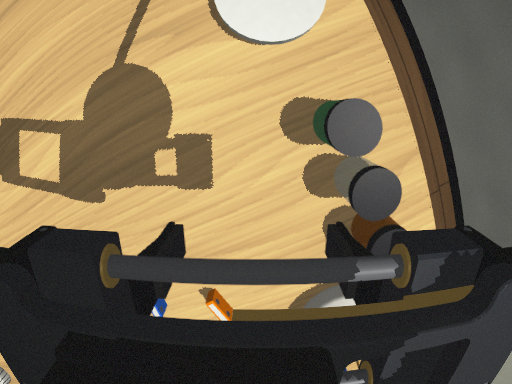

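The scene shows four ingot shapes. In the top picture they are at (130,229) silver-white, (160,216) dark brown, (99,245) orange and (132,262) blue; in the scene picture at (394,226), (358,225), (427,225) and (396,206). The silver one at top (130,229) fits the description, so I'll confirm it in a crop and measure it and the clamp.

```bash
cat > h.py <<'E'
import numpy as np, cv2
from rig import *
def f_of(c): return 192/np.tan(np.radians(c['vfov'])/2)
def deproj(name,d,info=None,s=None):
    c=camera_info(name) if info is None else info
    f=f_of(c); v,u=np.mgrid[0:384,0:512].astype(float)
    x=(u-c['cx'])/f; y=(v-c['cy'])/f
    if name=='wrist':
        r=np.hypot(x,y)+1e-9; k=np.tan(np.minimum(r,1.5))/r
        P=np.dstack([x*k*d,y*k*d,d])
        T=c['tool_from_camera']; P=P@T[:3,:3].T+T[:3,3]
        return P@s['tcp_rot'].T+s['position']
    P=np.dstack([x*d,y*d,d]); return (P-c['t'])@c['R']
def proj_wrist(X,s):
    c=camera_info('wrist');T=np.linalg.inv(c['tool_from_camera'])
    p=(np.asarray(X)-s['position'])@s['tcp_rot']; p=p@T[:3,:3].T+T[:3,3]
    r=np.hypot(p[...,0],p[...,1]);th=np.arctan2(r,p[...,2]);f=f_of(c)
    return np.stack([c['cx']+f*th*p[...,0]/r,c['cy']+f*th*p[...,1]/r],-1)
def proj(X,name):
    c=camera_info(name);p=np.asarray(X)@c['R'].T+c['t'];f=f_of(c)
    return np.stack([c['cx']+f*p[...,0]/p[...,2],c['cy']+f*p[...,1]/p[...,2]],-1)
def rect(P):
    (c,wh,a)=cv2.minAreaRect(P[:,:2].astype(np.float32)*1000); return np.round(c,1),np.round(wh,1),a
E
python3 - <<'E'
from h import *
a=np.load('pics/a_top.npz'); b=np.load('pics/a_scene.npz')
c1=cv2.resize(a['im'][195:280,70:215],None,fx=2.75,fy=2.75,interpolation=2)
c2=cv2.resize(b['im'][180:265,300:445],None,fx=2.75,fy=2.75,interpolation=2)
c3=cv2.resize(a['im'][140:235,270:345],None,fx=5,fy=5,interpolation=2)
cv2.imwrite('pics/crop.png',np.hstack([c1,c2])[:,:,::-1]); cv2.imwrite('pics/clampcrop.png',c3[:,:,::-1])
for cam in ('top','scene'):
  d=(a if cam=='top' else b)['d']; P=deproj(cam,d)
  for l in ('ingot_mid','clamp','anvil','jaw_face','wheel_top','bed'):
    for r in spot_in(l,cam)[:5]: print(cam,l,np.round(r['centre'],4),round(r['score'],2))
    for r in silhouettes(l,cam)[:5]:
        Q=P[r['region']&(d>0)]
        if len(Q)>5: print('   sil',len(Q),round(r['score'],2),rect(Q),'z',np.round(np.percentile(Q[:,2],[5,50,95]),4), 'px',np.argwhere(r['region']).mean(0)[::-1].round())
print(read_state()['time_s'])
E
```

```text
top ingot_mid [0.4309 0.4309 0.0318] 0.73
top ingot_mid [0.3791 0.3368 0.0345] 0.45
top ingot_mid [0.5024 0.2669 0.0361] 0.41
   sil 163 0.62 (array([426.9, 431.1]), array([48.2, 15.3]), 8.253011703491211) z [0.008  0.0326 0.0372] px [ 99. 244.]
   sil 107 0.55 (array([468.8, 352.3]), array([49.3, 17.3]), 64.0744857788086) z [0.0241 0.0344 0.0385] px [128. 228.]
   sil 136 0.53 (array([381.8, 338. ]), array([13.7, 45.7]), 81.37982940673828) z [0.0061 0.0334 0.0382] px [133. 261.]
top clamp [ 0.5803 -0.1287  0.0248] 0.93
top clamp [ 0.5067 -0.4028  0.0362] 0.4
   sil 2383 0.89 (array([ 590. , -135.1]), array([ 84.4, 229.3]), 81.37757110595703) z [0.0123 0.0271 0.0598] px [307. 187.]
   sil 94 0.32 (array([484.7,  87.5]), array([115. ,  17.3]), 13.770922660827637) z [-0.0017  0.0052  0.0092] px [227. 224.]
top anvil [ 0.6691 -0.147   0.0465] 0.71
   sil 84 0.58 (array([ 669.3, -146.3]), array([33.5, 23.6]), 81.31951904296875) z [0.0314 0.0454 0.049 ] px [313. 156.]
   sil 127 0.46 (array([ 538.6, -126. ]), array([16. , 47.3]), 81.54408264160156) z [0.0436 0.0636 0.0704] px [307. 203.]

[... 1706 characters left out ...]
9. ]), 85.92505645751953) z [0.0271 0.0366 0.0463] px [188. 213.]
scene jaw_face [ 0.6283 -0.1413  0.0358] 0.61
   sil 57 0.46 (array([ 626.4, -139.5]), array([30.5,  7.4]), 86.90243530273438) z [0.0277 0.0386 0.0467] px [199. 204.]
scene wheel_top [ 0.6107 -0.1163  0.0251] 0.91
   sil 1915 0.66 (array([ 564.1, -130.7]), array([288.2, 112.4]), 1.5697041749954224) z [0.0055 0.0261 0.0576] px [208. 204.]
scene bed [ 0.6284 -0.1151  0.0246] 0.66
   sil 346 0.63 (array([ 488.2, -419.2]), array([117.9,  60.4]), 28.789216995239258) z [0.0047 0.0298 0.045 ] px [145. 164.]
   sil 673 0.56 (array([ 590.3, -133.1]), array([ 74.4, 217.1]), 81.62049865722656) z [0.0166 0.0245 0.0278] px [205. 209.]
1.35
```

View pics/crop.png

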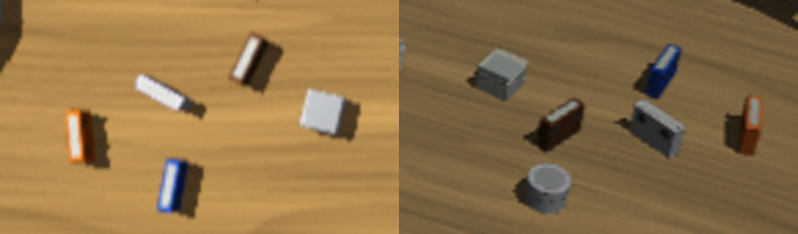

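View pics/clampcrop.png

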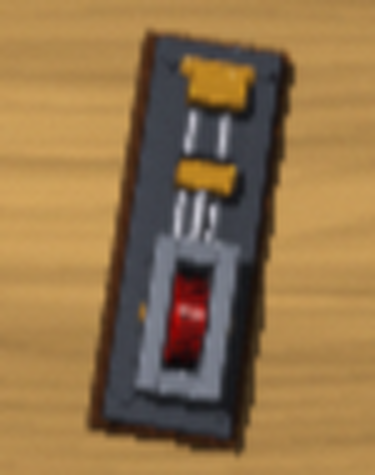

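The crop confirms it: the bar with the grey body, white top and two dark holes at crop (655,128) is the silver ingot, at about (0.471, 0.352) with its long axis near 63°. Next I'll move over it for a close wrist look.

```bash
python3 -m jog '-0.02 0.045 0 0 0 0 1;-0.04 0.09 0.02 0 0 0 1;-0.06 0.135 0.03 0 0 0 1;-0.08 0.18 0.04 0 0 0 1;-0.1 0.23 0.05 0 0 0 1;-0.113 0.28 0.06 0 0 0 1;-0.113 0.335 0.07 0 0 0 1;-0.113 0.345 0.07 0 0 0 1'
python3 -m jog '0 0 0 0 0 0 1;0 0 0 0 0 0 1'
python3 - <<'E'
from h import *
s=read_state(); im,d=capture('wrist'); np.savez('pics/b.npz',im=im,d=d,p=s['position'],R=s['tcp_rot']); cv2.imwrite('pics/b.png',im[:,:,::-1])
P=deproj('wrist',d,s=s)
m=(d>0)&(P[...,2]>0.028)&(P[...,2]<0.045)&(np.hypot(P[...,0]-.471,P[...,1]-.352)<.05)
Q=P[m]; print(s['position'],s['qvel'].round(1),s['force'],len(Q),rect(Q),np.percentile(Q[:,2],[5,50,95]))
m2=(d>0)&(P[...,2]>0.008)&(P[...,2]<0.045)&(np.hypot(P[...,0]-.471,P[...,1]-.352)<.04)
print(rect(P[m2])); print(s['time_s'])
print('table z',np.median(P[(d>0)&(abs(P[...,2])<.01)][:,2]))
E
```

```text
time_s: 2.35
position: [0.5258, 0.327, 0.1709]
tcp_rot: [[0.408, 0.913, 0.001], [0.913, -0.408, 0.0], [0.001, 0.001, -1.0]]
force: [0.3, 1.1, -0.0]
opening: 1.0
time_s: 2.6
position: [0.5207, 0.3298, 0.1717]
tcp_rot: [[0.403, 0.915, -0.001], [0.915, -0.403, -0.0], [-0.001, -0.001, -1.0]]
force: [-0.0, -0.3, 0.4]
opening: 0.999
[0.5207495  0.32976272 0.17167679] [ 0.6 -0.3  0.1 -0.1 -0.2 -0.1] [-0.02481043 -0.28556127  0.38411351] 810 (array([467.9, 354.7]), array([49.7, 15. ]), 61.79560470581055) [0.03254163 0.03402905 0.03529137]
(array([467.8, 354.7]), array([49.7, 15. ]), 61.94172286987305)
2.6
table z -8.649417426664918e-05
```

View pics/b.png

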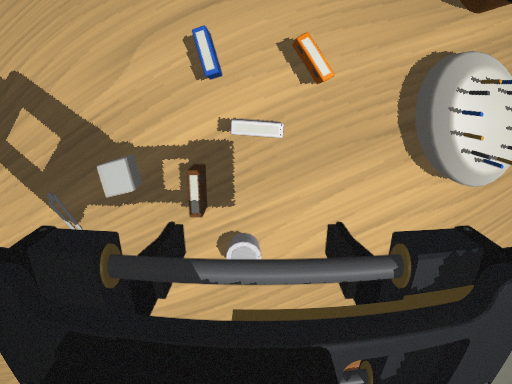

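The silver ingot shows at wrist pixel (257,128), with clear space around it. It measures (0.468, 0.355) at yaw 61.9°. I'll go over it, turn 4.3° and descend.

```bash
python3 -m jog '0 -0.03 0.02 0 0 2 1;0.0015 -0.0583 0.05 0 0 4.3 1;0.0015 -0.0583 0.08 0 0 4.3 1;0.0015 -0.0583 0.1 0 0 4.3 1;0.0015 -0.0583 0.1 0 0 4.3 1;0.0015 -0.0583 0.1 0 0 4.3 1'
python3 - <<'E'
from h import *
s=read_state(); R=s['tcp_rot']; print(s['position'],np.degrees(np.arctan2(R[1,0],R[0,0])),R[:,2],s['qvel'].round(1),s['force'])
print('tool-frame offset to ingot', R.T@(np.array([.4679,.3547,.024])-s['position']))
E
```

```text
time_s: 3.4
position: [0.4696, 0.3547, 0.0725]
tcp_rot: [[0.47, 0.882, 0.001], [0.882, -0.47, 0.001], [0.001, 0.001, -1.0]]
force: [0.2, 1.4, 0.6]
opening: 1.001
[0.46958183 0.35469601 0.07246805] 61.93878236685614 [ 1.15585792e-03  6.32556018e-04 -9.99999132e-01] [-0.4 -0.6 -0.5 -0.1 -0.1 -0.1] [0.19018251 1.35682329 0.55182676]
tool-frame offset to ingot [-0.00084104 -0.00152101  0.04846607]
```

```bash
python3 -m jog '-0.001 -0.001 0.02 0 0 0 1;-0.001 -0.001 0.04 0 0 0 1;-0.001 -0.001 0.048 0 0 0 1;-0.001 -0.001 0.048 0 0 0 1;-0.001 -0.001 0.048 0 0 0 0.5;-0.001 -0.001 0.048 0 0 0 0.4;-0.001 -0.001 0.048 0 0 0 0.4;-0.001 -0.001 0.048 0 0 0 0.4'
python3 -m jog '0 0 0 0 0 0 0.3;0 0 0 0 0 0 0.3;0 0 0 0 0 0 0.3'
```

```text
time_s: 4.4
position: [0.4684, 0.3536, 0.0238]
tcp_rot: [[0.471, 0.882, 0.0], [0.882, -0.471, 0.0], [0.0, 0.0, -1.0]]
force: [0.4, 0.5, 0.1]
opening: 0.629
time_s: 4.78
position: [0.4685, 0.3537, 0.0237]
tcp_rot: [[0.471, 0.882, 0.0], [0.882, -0.471, 0.0], [0.0, 0.0, -1.0]]
force: [0.5, -0.2, 0.8]
opening: 0.568
```

```bash
python3 -m jog '0 0 -0.01 0 0 0 0.3;0 0 -0.04 0 0 0 0.3;0 0 -0.08 0 0 0 0.3;0 0 -0.12 0 0 0 0.3;-0.01 0.013 -0.15 0 0 -2 0.3;-0.035 0.045 -0.17 0 0 -4 0.3;-0.065 0.085 -0.176 0 0 -6 0.3;-0.1 0.13 -0.176 0 0 -8 0.3'
python3 -m jog '-0.035 0.045 0 0 0 -2 0.3;-0.07 0.09 0 0 0 -4 0.3;-0.105 0.135 0 0 0 -6 0.3;-0.14 0.18 0 0 0 -8 0.3;-0.175 0.23 0 0 0 -10 0.3;-0.205 0.272 0 0 0 -11 0.3;-0.226 0.302 0 0 0 -11.6 0.3;-0.236 0.312 0 0 0 -11.6 0.3'
python3 -m jog '0 0 0 0 0 0 0.3;0 0 0 0 0 0 0.3;0 0 0 0 0 0 0.3'
python3 - <<'E'
from h import *
s=read_state(); im,d=capture('wrist'); np.savez('pics/c.npz',im=im,d=d,p=s['position'],R=s['tcp_rot']); cv2.imwrite('pics/c.png',im[:,:,::-1])
print(s)
E
```

```text
time_s: 5.78
position: [0.536, 0.2032, 0.2006]
tcp_rot: [[0.341, 0.94, 0.001], [0.94, -0.341, 0.0], [0.001, 0.001, -1.0]]
force: [0.6, -0.0, -3.4]
opening: 0.571
time_s: 6.78
position: [0.7476, -0.127, 0.1988]
tcp_rot: [[0.15, 0.989, -0.001], [0.989, -0.15, 0.0], [-0.0, -0.001, -1.0]]
force: [-0.4, 0.4, -2.3]
opening: 0.574
time_s: 7.15
position: [0.7469, -0.123, 0.1998]
tcp_rot: [[0.147, 0.989, -0.001], [0.989, -0.147, 0.001], [0.0, -0.001, -1.0]]
force: [0.3, -0.5, -1.6]
opening: 0.572
{'time_s': 7.15, 'joint_positions': array([-1.77901965e+01,  4.32674602e+01,  6.24759543e+01,  1.86393199e-02,
        7.43079339e+01, -9.93695970e+01]), 'qvel': array([-0.15780885, -0.06759077, -0.56705787, -0.18950814, -0.17724892,
       -0.05924978]), 'tau': array([-2.71648150e-01, -5.64854264e+01, -1.99114770e+01, -5.77520987e-02,
        7.52065703e-02,  1.34141304e-03]), 'position': array([ 0.74694331, -0.12300768,  0.19979787]), 'tcp_rot': array([[ 1.46526040e-01,  9.89206523e-01, -7.57638661e-04],
       [ 9.89206709e-01, -1.46525630e-01,  5.72029282e-04],
       [ 4.54841615e-04, -8.33278432e-04, -9.99999549e-01]]), 'force': array([ 0.34614437, -0.45857576, -1.63718119]), 'moment': array([-0.01245706,  0.01918591, -0.00627266]), 'opening': 0.5723974165354588}
```

View pics/c.png

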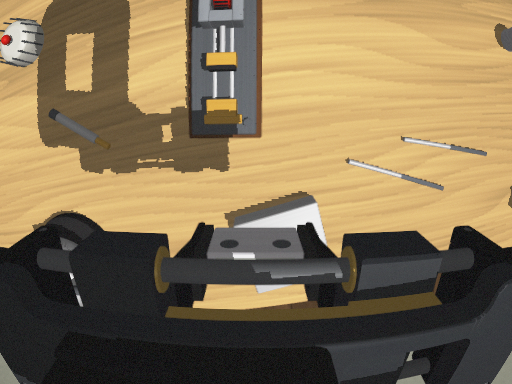

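The ingot is held level at (255,240), holes visible. The clamp is at (190–260, 0–135), with the anvil at (222,105), the moving jaw at (222,60) and the wheel at (222,3). Next I'll fit the clamp pose from this view.

Run:
```python
from h import *
z=np.load('pics/c.npz'); s={'position':z['p'],'tcp_rot':z['R']}; im,d=z['im'],z['d']
P=deproj('wrist',d,s=s); Z=P[...,2]
roi=(d>0)&(Z<0.1)&(abs(P[...,0]-.6)<.13)&(abs(P[...,1]+.135)<.07)
print('hist',[(round(a,3),n) for n,a in zip(*np.histogram(Z[roi],bins=np.arange(-.004,.08,.002))) if n>50])
table=np.median(Z[(d>0)&(abs(Z)<.008)]); print('table',table)
# bed+board: fit by everything above
q=roi&(Z>.006); print('all',rect(P[q]),q.sum())
zb=np.median(Z[roi&(Z>.018)&(Z<.034)]); print('bed z',zb)
b=roi&(abs(Z-zb)<.003); print('bed',rect(P[b]))
br=roi&(Z>zb+.015)&(Z<zb+.024)
n,l,st,c=cv2.connectedComponentsWithStats(br.astype(np.uint8))
for i in range(1,n):
    if st[i,4]>30:
        Q=P[l==i]; print(st[i],rect(Q),np.median(Q[:,2]), 'rgb',np.median(im[l==i],0))
# direction via long straight edges: side points per bin along approx axis
ax=np.radians(-8.5); ex=np.array([np.cos(ax),np.sin(ax)]); ey=np.array([-ex[1],ex[0]])
X=P[...,:2]@ex; Y=P[...,:2]@ey
m=roi&(Z>zb-.004)&(Z<zb+.004)
for x0 in np.arange(.56,.74,.015):
    k=m&(abs(X-x0)<.0075)
    if k.sum()>20: print(round(x0,3), Y[k].min().round(4),Y[k].max().round(4))
# ingot in hand, tool frame
t=(P-s['position'])@s['tcp_rot']
k=(d>0)&(Z>.15)&(Z<.26)&(abs(t[...,0])<.024)&(abs(t[...,1])<.03)&(t[...,2]<0.02)
n,l,st,c=cv2.connectedComponentsWithStats(k.astype(np.uint8))
for i in range(1,n):
    if st[i,4]>60: print('hand',st[i],t[l==i].min(0).round(4),np.median(t[l==i],0).round(4),t[l==i].max(0).round(4))
```

```text
hist [(np.float64(-0.004), np.int64(68)), (np.float64(-0.002), np.int64(5069)), (np.float64(0.0), np.int64(4389)), (np.float64(0.01), np.int64(184)), (np.float64(0.012), np.int64(1045)), (np.float64(0.014), np.int64(156)), (np.float64(0.022), np.int64(460)), (np.float64(0.024), np.int64(4483)), (np.float64(0.026), np.int64(831)), (np.float64(0.028), np.int64(107)), (np.float64(0.03), np.int64(266)), (np.float64(0.032), np.int64(63)), (np.float64(0.036), np.int64(145)), (np.float64(0.038), np.int64(91)), (np.float64(0.042), np.int64(119)), (np.float64(0.044), np.int64(909)), (np.float64(0.046), np.int64(176)), (np.float64(0.05), np.int64(58)), (np.float64(0.052), np.int64(63)), (np.float64(0.054), np.int64(428)), (np.float64(0.056), np.int64(358))]
table -9.838435684772495e-05
all (array([ 618.1, -138.1]), array([ 83.1, 160.8]), 80.8973159790039) 10076
bed z 0.02521065161847244
bed (array([ 618.1, -138. ]), array([ 69.8, 151.9]), 81.04803466796875)
[211   0  20  10  71] (array([ 556.4, -129.3]), array([19.5, 11.2]), 81.1599349975586) 0.045389698562590314 rgb [66. 35. 34.]
[199  21  45   5 105] (array([ 578.5, -131.5]), array([43.9,  1.7]), 81.3099594116211) 0.04412227496152732 rgb [74. 76. 77.]
[206  52  31  18 535] (array([ 617.5, -137.2]), array([30.1, 17.8]), 79.76154327392578) 0.04508595785188088 rgb [228. 180.  78.]
[206  98  31  19 551] (array([ 664.3, -144.5]), array([30.2, 18.2]), 80.88264465332031) 0.04511978215803292 rgb [215. 165.  73.]
0.56 -0.0793 -0.0098
0.575 -0.079 -0.0098
0.59 -0.0796 -0.0108
0.605 -0.0796 -0.0108
0.62 -0.0791 -0.0108
0.635 -0.0794 -0.0108
0.65 -0.0796 -0.0108
0.665 -0.0796 -0.0108
0.68 -0.08 -0.0108
0.695 -0.0804 -0.0108
0.71 -0.0791 -0.0108
hand [ 208  228   94   32 2682] [-0.0239 -0.009  -0.0119] [-0.     -0.0077 -0.0019] [ 0.024  -0.0035  0.02  ]
```

```bash
python3 -m jog '-0.007 -0.02 0.02 0 0 0.5 0.3;-0.014 -0.04 0.045 0 0 0.5 0.3;-0.021 -0.06 0.07 0 0 0.5 0.3;-0.028 -0.08 0.09 0 0 0.5 0.3;-0.033 -0.095 0.105 0 0 0.5 0.3;-0.033 -0.095 0.113 0 0 0.5 0.3;-0.033 -0.095 0.115 0 0 0.5 0.3;-0.033 -0.095 0.115 0 0 0.5 0.3'
python3 -m jog '0 0 0 0 0 0 0.3;0 0 0 0 0 0 0.3'
python3 - <<'E'
from h import *
s=read_state(); im,d=capture('wrist'); np.savez('pics/e.npz',im=im,d=d,p=s['position'],R=s['tcp_rot']); cv2.imwrite('pics/e.png',im[:,:,::-1])
ti,td=capture('top'); np.savez('pics/e_top.npz',im=ti,d=td)
si,sd=capture('scene'); np.savez('pics/e_scene.npz',im=si,d=sd); cv2.imwrite('pics/e_s.png',np.hstack([cv2.resize(si[140:260,140:270],None,fx=3,fy=3),cv2.resize(ti[120:240,250:380],None,fx=3,fy=3)])[:,:,::-1])
R=s['tcp_rot'];print(s['position'],np.degrees(np.arctan2(R[1,0],R[0,0])),s['force'])
P=deproj('wrist',d,s=s); Z=P[...,2]
roi=(d>0)&(Z<0.1)&(abs(P[...,0]-.6)<.13)&(abs(P[...,1]+.135)<.07)
zb=np.median(Z[roi&(Z>.018)&(Z<.034)]); print('bed z',zb)
br=roi&(Z>zb+.015)&(Z<zb+.024)
n,l,st,c=cv2.connectedComponentsWithStats(br.astype(np.uint8))
for i in range(1,n):
    if st[i,4]>60:
        Q=P[l==i]; print(st[i],rect(Q),np.median(Q[:,2]), 'rgb',np.median(im[l==i],0))
T=deproj('top',td); k=(td>0)&(abs(T[...,0]-.6)<.13)&(abs(T[...,1]+.135)<.07)
kt=np.load('pics/a_top.npz'); T=deproj('top',kt['d']); d0=kt['d']
k=(d0>0)&(abs(T[...,0]-.6)<.13)&(abs(T[...,1]+.135)<.07)&(T[...,2]>.006); print('top board',rect(T[k]))
E
```

```text
time_s: 8.2
position: [0.6501, -0.1434, 0.0852]
tcp_rot: [[0.156, 0.988, 0.002], [0.988, -0.156, -0.001], [-0.0, 0.002, -1.0]]
force: [0.8, 0.2, -1.8]
opening: 0.569
time_s: 8.45
position: [0.6492, -0.1434, 0.085]
tcp_rot: [[0.157, 0.988, 0.001], [0.988, -0.157, -0.0], [-0.0, 0.001, -1.0]]
force: [0.1, -0.2, -2.1]
opening: 0.568
[ 0.6492378  -0.14344927  0.08503502] 80.98833777713504 [ 0.10270155 -0.15239276 -2.06640642]
bed z 0.025181855546452754
[237   3  36  25 193] (array([ 514.4, -121.8]), array([21.4, 15.5]), 79.94444274902344) 0.04522062069137775 rgb [83. 84. 87.]
[ 233  165   47   29 1304] (array([ 617. , -137.3]), array([29.4, 18.1]), 80.98005676269531) 0.04512723493295445 rgb [126.  97.  48.]
top board (array([ 598.3, -134.8]), array([136.4, 253. ]), 88.57608032226562)
```

View pics/e.png

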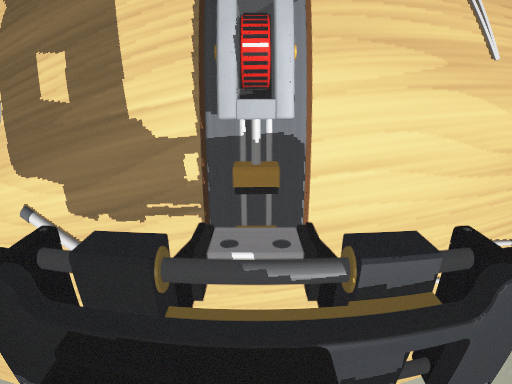

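View pics/e_s.png

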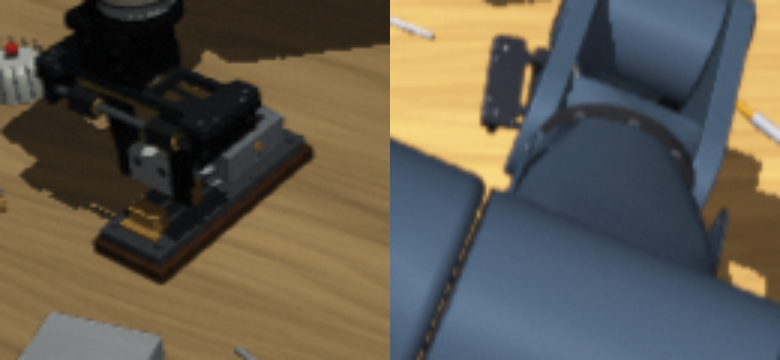

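Relative to the tool, the anvil's face is at y=+5.9 mm and the ingot's face at about +6.3 mm. So I'll back off 2.3 mm, shift 1.1 mm sideways and lower it.

```bash
python3 -m jog '0.001 -0.0023 0.0 0 0 0 0.3;0.001 -0.0023 0.0 0 0 0 0.3;0.001 -0.0023 0.01 0 0 0 0.3;0.001 -0.0023 0.02 0 0 0 0.3;0.001 -0.0023 0.028 0 0 0 0.3;0.001 -0.0023 0.032 0 0 0 0.3;0.001 -0.0023 0.033 0 0 0 0.3;0.001 -0.0023 0.033 0 0 0 0.3'
python3 - <<'E'
from h import *
s=read_state(); im,d=capture('wrist'); np.savez('pics/f.npz',im=im,d=d,p=s['position'],R=s['tcp_rot']); cv2.imwrite('pics/f.png',cv2.resize(im[100:290,150:370],None,fx=3,fy=3)[:,:,::-1])
si,sd=capture('scene'); cv2.imwrite('pics/f_s.png',cv2.resize(si[140:260,140:270],None,fx=5,fy=5)[:,:,::-1])
R=s['tcp_rot'];P=deproj('wrist',d,s=s); Z=P[...,2]
t=(P-s['position'])@R
br=(d>0)&(abs(Z-.045)<.004)&(t[...,1]<-.015)&(t[...,1]>-.05)&(abs(t[...,0])<.025)
print('jaw tool',t[br].min(0).round(4),t[br].max(0).round(4),t[br].mean(0).round(4))
k=(d>0)&(abs(t[...,0])<.024)&(abs(t[...,1])<.011)&(t[...,2]<0.02)&(t[...,2]>-.015)
print('hand',t[k].min(0).round(4),np.median(t[k],0).round(4),t[k].max(0).round(4))
E
```

```text
time_s: 9.6
position: [0.6468, -0.1422, 0.0517]
tcp_rot: [[0.157, 0.988, 0.0], [0.988, -0.157, -0.0], [-0.0, 0.0, -1.0]]
force: [-1.0, 0.8, -2.0]
opening: 0.571
jaw tool [-0.0146 -0.0392  0.0047] [ 0.0148 -0.0207  0.0106] [ 0.0001 -0.0306  0.0067]
hand [-0.024  -0.0091 -0.0125] [-0.     -0.0077 -0.002 ] [ 0.024  -0.0037  0.0199]
```

View pics/f.png

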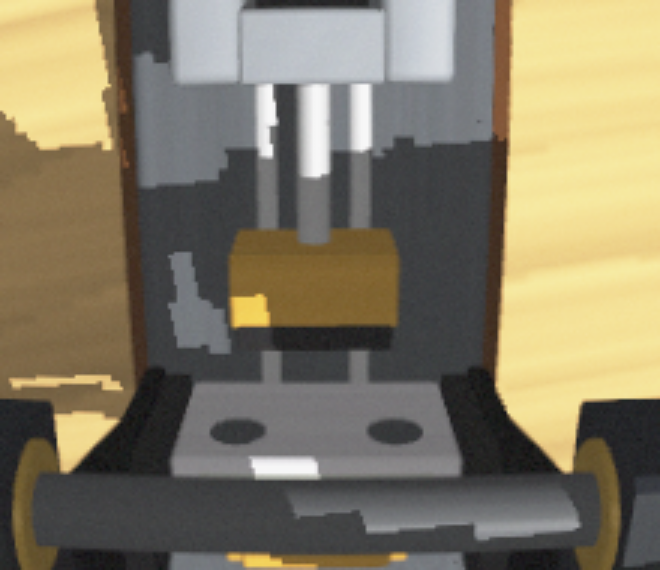

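View pics/f_s.png

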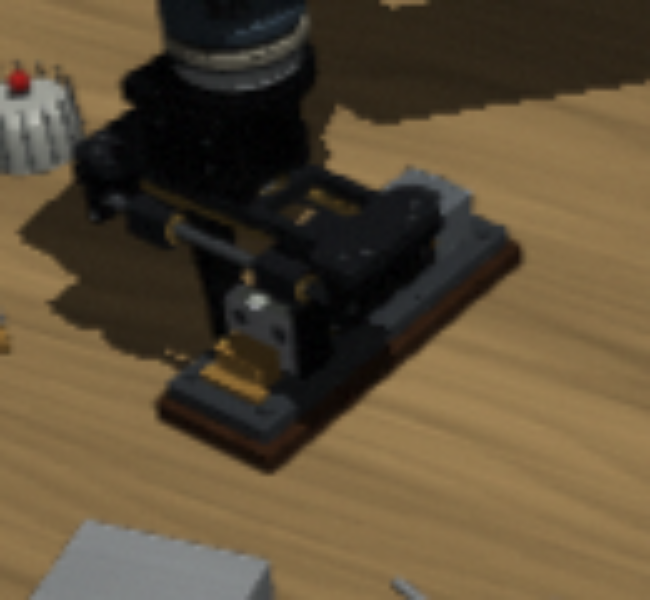

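The ingot is centred between the jaws (jaw at tool x ≈ 0), with about 1.4 mm to the anvil. I'll lower until it touches.

```bash
python3 -m jog '0 0 0.001 0 0 0 0.3;0 0 0.002 0 0 0 0.3;0 0 0.0022 0 0 0 0.3;0 0 0.0022 0 0 0 0.3'; python3 -m jog '0 0 0.0005 0 0 0 0.3;0 0 0.0005 0 0 0 0.3'
```

```text
time_s: 10.2
position: [0.6466, -0.1421, 0.0493]
tcp_rot: [[0.157, 0.988, -0.0], [0.988, -0.157, 0.0], [0.0, -0.0, -1.0]]
force: [-0.2, 0.5, -2.1]
opening: 0.571
time_s: 10.45
position: [0.6467, -0.1421, 0.049]
tcp_rot: [[0.157, 0.988, 0.0], [0.988, -0.157, -0.0], [-0.0, 0.0, -1.0]]
force: [0.1, -0.3, -0.7]
opening: 0.573
```

```bash
python3 -m jog '0 0 0.0005 0 0 0 0.3;0 0 0.0005 0 0 0 0.3'
```

```text
time_s: 10.7
position: [0.6467, -0.1421, 0.049]
tcp_rot: [[0.157, 0.988, 0.0], [0.988, -0.157, -0.0], [-0.0, 0.0, -1.0]]
force: [-0.7, 0.8, 3.8]
opening: 0.568
```

It's seated, with the force at +3.8 N. I'll open and rise.

```bash
python3 -m jog '0 0 -0.0003 0 0 0 0.3;0 0 -0.0003 0 0 0 0.6;0 0 -0.0003 0 0 0 0.65;0 0 -0.0003 0 0 0 0.75;0 0 -0.0003 0 0 0 0.8;0 0 -0.0003 0 0 0 0.8;0 0 -0.0003 0 0 0 0.8'
python3 -m jog '0 0 -0.01 0 0 0 0.8;0 0 -0.03 0 0 0 0.8;0 0 -0.06 0 0 0 0.8;0 0.02 -0.09 0 0 0 0.6;0 0.04 -0.11 0 0 0 0.4;0 0.04 -0.11 0 0 0 0.2;0 0.04 -0.11 0 0 0 0;0 0.04 -0.11 0 0 0 0'
python3 - <<'E'
from h import *
s=read_state(); im,d=capture('wrist'); np.savez('pics/g.npz',im=im,d=d,p=s['position'],R=s['tcp_rot']); cv2.imwrite('pics/g.png',cv2.resize(im[0:290,100:400],None,fx=2,fy=2)[:,:,::-1])
print(s['position'],s['opening'],s['force'])
si,sd=capture('scene'); cv2.imwrite('pics/g_s.png',cv2.resize(si[140:260,140:270],None,fx=5,fy=5)[:,:,::-1])
R=s['tcp_rot'];P=deproj('wrist',d,s=s); Z=P[...,2]
ax=np.radians(-8.95); ex=np.array([np.cos(ax),np.sin(ax)]); ey=np.array([-ex[1],ex[0]])
D=P[...,:2]-np.array([.6641,-.1445]); X=D@ex+.079; Y=D@ey
roi=(d>0)&(abs(X)<.12)&(abs(Y)<.045)
for nm,lo,hi,x0,x1 in (('ingot',.056,.064,.045,.075),('jaw',.043,.048,.0,.05),('anvil',.043,.048,.068,.1),('housing',.053,.06,-.1,0),('wheel',.062,.075,-.08,-.02)):
    k=roi&(Z>lo)&(Z<hi)&(X>x0)&(X<x1)
    if k.sum()>10: print(nm,k.sum(),'x',np.percentile(X[k],[1,50,99]).round(4),'y',np.percentile(Y[k],[1,50,99]).round(4),'z',np.percentile(Z[k],[5,50,99]).round(4),rect(P[k]))
E
```

```text
time_s: 11.58
position: [0.6466, -0.1421, 0.0486]
tcp_rot: [[0.157, 0.988, -0.0], [0.988, -0.157, 0.0], [0.0, -0.0, -1.0]]
force: [0.0, 0.7, 0.5]
opening: 0.797
time_s: 12.58
position: [0.6844, -0.1478, 0.1573]
tcp_rot: [[0.157, 0.988, -0.004], [0.988, -0.157, 0.001], [0.001, -0.004, -1.0]]
force: [-0.6, -0.0, 0.1]
opening: 0.316
[ 0.68435987 -0.14781425  0.15730883] 0.31620936277023687 [-0.55329407 -0.01938337  0.10591275]
ingot 1016 x [0.0535 0.0601 0.067 ] y [-0.0242  0.0001  0.0244] z [0.0579 0.0592 0.0608] (array([ 645.6, -141.6]), array([49. , 13.8]), 80.88134765625)
jaw 728 x [0.0225 0.0319 0.0406] y [-0.0148 -0.0003  0.0142] z [0.0439 0.0451 0.0466] (array([ 617.3, -137.5]), array([29.2, 18.2]), 81.2344970703125)
anvil 646 x [0.0704 0.0787 0.0878] y [-0.0145 -0.0004  0.0137] z [0.044  0.0451 0.0468] (array([ 664.2, -144.6]), array([29.1, 17.6]), 80.9389419555664)
housing 2731 x [-0.0712 -0.0321 -0.0075] y [-0.0229 -0.0009  0.0217] z [0.0545 0.056  0.0593] (array([ 546.6, -126.6]), array([45.1, 65.1]), 81.31292724609375)
wheel 694 x [-0.0642 -0.0479 -0.0338] y [-0.0087 -0.0009  0.007 ] z [0.0627 0.0658 0.0689] (array([ 536.8, -125.1]), array([16., 33.]), 83.1998291015625)
```

View pics/g.png

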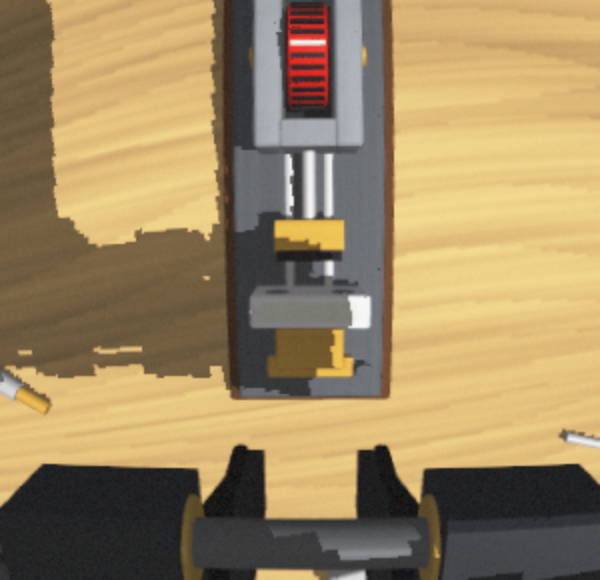

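View pics/g_s.png

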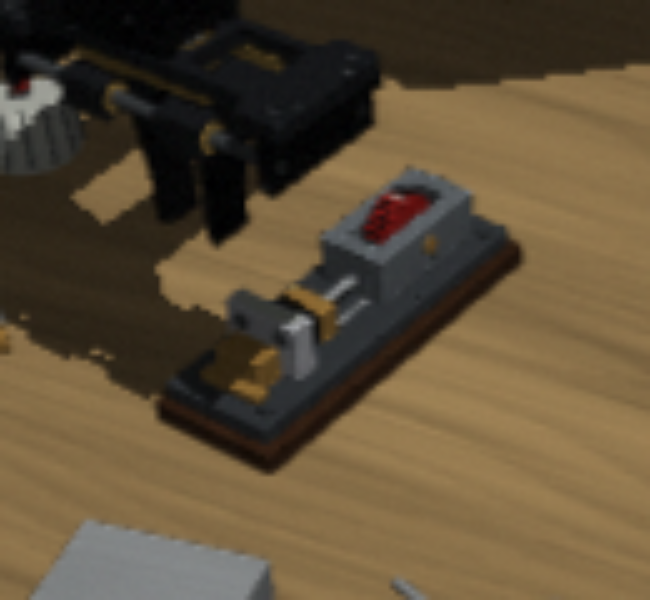

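The ingot stands upright and free, with y offset 0.1 mm and about 2–3 mm to the anvil. The jaw gap is about 29.5 mm, so roughly 65 mm of rim travel is needed. I'll close the fingers and go above the wheel's rear side.

```bash
python3 -m jog '-0.001 -0.03 0 0 0 0 0;-0.001 -0.065 0 0 0 0 0;-0.001 -0.1 0 0 0 0 0;-0.001 -0.13 0.01 0 0 0 0;-0.001 -0.158 0.03 0 0 0 0;-0.001 -0.158 0.05 0 0 0 0;-0.001 -0.158 0.058 0 0 0 0;-0.001 -0.158 0.058 0 0 0 0'
python3 -m jog '0 0 0 0 0 0 0;0 0 0 0 0 0 0'
python3 - <<'E'
from h import *
s=read_state(); im,d=capture('wrist'); cv2.imwrite('pics/i.png',im[:,:,::-1])
si,sd=capture('scene'); cv2.imwrite('pics/i_s.png',cv2.resize(si[140:260,140:270],None,fx=5,fy=5)[:,:,::-1])
R=s['tcp_rot']; print(s['position'],s['force'],R[:,2],s['opening']); w=np.array([.5366,-.1253,.0672+.019]); print('wheel in tool',R.T@(w-s['position']))
E
```

```text
time_s: 13.68
position: [0.53, -0.1246, 0.1002]
tcp_rot: [[0.157, 0.988, -0.001], [0.988, -0.157, 0.0], [0.0, -0.001, -1.0]]
force: [-0.2, -0.1, -0.1]
opening: 0.003
time_s: 13.92
position: [0.5305, -0.1248, 0.1012]
tcp_rot: [[0.157, 0.988, 0.001], [0.988, -0.157, -0.001], [-0.0, 0.001, -1.0]]
force: [0.2, 0.3, 0.4]
opening: 0.009
[ 0.53052366 -0.12478188  0.10124169] [0.15217936 0.27406122 0.41482715] [ 1.31639882e-03 -6.15541128e-04 -9.99998944e-01] 0.008502291842135495
wheel in tool [0.00044669 0.00606143 0.01504999]
```

View pics/i_s.png

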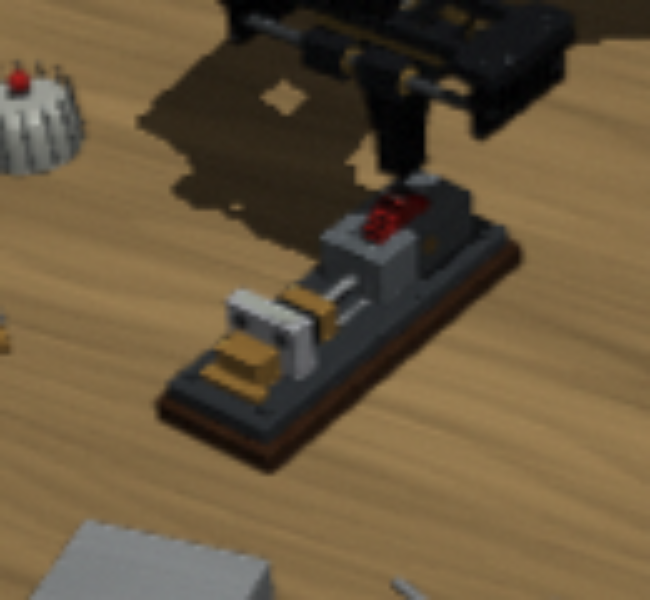

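View pics/i.png

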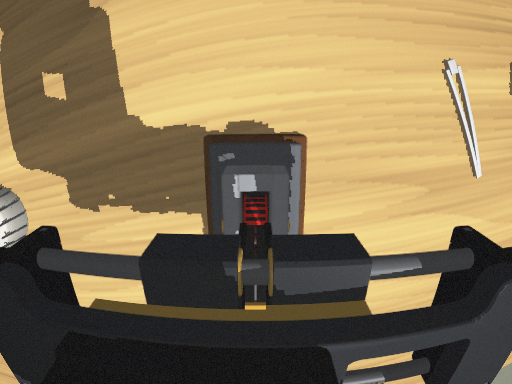

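Fingers are shut at wrist (256,240), in line with the red rim at (256,208). I'll descend to just above it, then feel.

```bash
python3 -m jog '0.0005 -0.002 0.006 0 0 0 0;0.0005 -0.002 0.011 0 0 0 0;0.0005 -0.002 0.013 0 0 0 0;0.0005 -0.002 0.013 0 0 0 0'
python3 -m jog '0 0 0.001 0 0 0 0;0 0 0.001 0 0 0 0'
```

```text
time_s: 14.52
position: [0.5279, -0.1237, 0.0873]
tcp_rot: [[0.157, 0.988, -0.001], [0.988, -0.157, 0.0], [0.0, -0.001, -1.0]]
force: [0.7, -0.4, 0.5]
opening: 0.006
time_s: 14.78
position: [0.5281, -0.1238, 0.0867]
tcp_rot: [[0.157, 0.988, 0.0], [0.988, -0.157, -0.0], [-0.0, 0.0, -1.0]]
force: [0.2, 0.1, -0.9]
opening: 0.007
```

```bash
python3 -m jog '0 0 0.0006 0 0 0 0;0 0 0.0006 0 0 0 0'; python3 -m jog '0 0 0.0004 0 0 0 0;0 0 0.0004 0 0 0 0'
```

```text
time_s: 15.02
position: [0.5282, -0.1238, 0.0865]
tcp_rot: [[0.157, 0.988, 0.0], [0.988, -0.157, -0.0], [-0.0, 0.001, -1.0]]
force: [-0.6, -0.6, 3.9]
opening: 0.004
time_s: 15.28
position: [0.5282, -0.1238, 0.0863]
tcp_rot: [[0.157, 0.988, 0.001], [0.988, -0.157, -0.0], [-0.0, 0.001, -1.0]]
force: [-0.8, 0.1, 7.6]
opening: 0.007
```

Contact. The force is slightly high, so I'll ease off 0.25 mm and start rolling.

```bash
python3 -m jog '0 0 -0.00025 0 0 0 0;0 0 -0.00025 0 0 0 0;0 0.001 -0.00025 0 0 0 0;0 0.002 -0.00025 0 0 0 0;0 0.004 -0.00025 0 0 0 0;0 0.006 -0.00025 0 0 0 0'
```

```text
time_s: 16.02
position: [0.5335, -0.1246, 0.0865]
tcp_rot: [[0.157, 0.988, -0.001], [0.988, -0.157, 0.0], [-0.0, -0.001, -1.0]]
force: [-2.1, 0.6, 8.0]
opening: 0.007
```

```bash
python3 -m jog '0 0.002 -0.0003 0 0 0 0;0 0.004 -0.0003 0 0 0 0;0 0.006 -0.0003 0 0 0 0'
```

```text
time_s: 16.4
position: [0.5391, -0.1255, 0.0865]
tcp_rot: [[0.157, 0.988, -0.002], [0.988, -0.157, 0.0], [0.0, -0.002, -1.0]]
force: [-1.7, -0.7, 6.1]
opening: 0.004
```

```bash
python3 -m jog '0 0.002 0 0 0 0 0;0 0.004 0 0 0 0 0'
python3 - <<'E'
from h import *
s=read_state(); im,d=capture('wrist'); cv2.imwrite('pics/k.png',im[:,:,::-1]);print(s['position'],s['force'])
si,sd=capture('scene'); cv2.imwrite('pics/k_s.png',cv2.resize(si[140:260,140:270],None,fx=5,fy=5)[:,:,::-1])
P=deproj('scene',sd)
ax=np.radians(-8.95); ex=np.array([np.cos(ax),np.sin(ax)]); ey=np.array([-ex[1],ex[0]])
D=P[...,:2]-np.array([.6641,-.1445]); X=D@ex+.079; Y=D@ey;Z=P[...,2]
k=(abs(Y)<.02)&(X>0)&(X<.1)&(Z>.041)&(Z<.05)
print(np.histogram(X[k],bins=np.arange(0,.1,.004)))
E
```

```text
time_s: 16.65
position: [0.543, -0.1261, 0.0865]
tcp_rot: [[0.157, 0.988, -0.002], [0.988, -0.157, 0.0], [0.0, -0.002, -1.0]]
force: [-2.9, 0.7, 6.8]
opening: 0.005
[ 0.54301191 -0.12606818  0.08649737] [-2.90893284  0.71393617  6.77738539]
(array([ 0,  0,  0,  0,  0,  0,  1,  7, 11, 10,  9,  2,  0,  0,  0,  0,  3,
       22, 10, 16,  7, 13, 15,  1]), array([0.   , 0.004, 0.008, 0.012, 0.016, 0.02 , 0.024, 0.028, 0.032,
       0.036, 0.04 , 0.044, 0.048, 0.052, 0.056, 0.06 , 0.064, 0.068,
       0.072, 0.076, 0.08 , 0.084, 0.088, 0.092, 0.096]))
```

View pics/k_s.png

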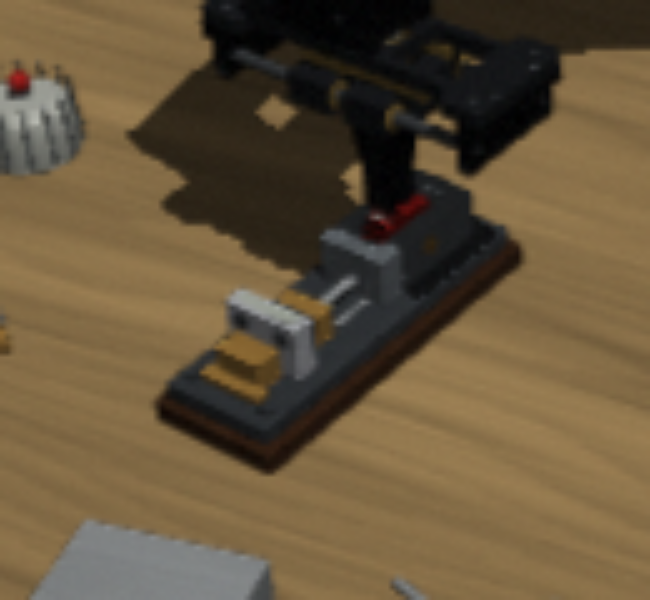

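The jaw has begun to close and the wheel is rolling, with about 2–3 N along the rim. I'll finish this stroke, lift, go back and press again slightly lighter.

```bash
python3 -m jog '0 0.002 -0.0001 0 0 0 0;0 0.002 -0.003 0 0 0 0;0 -0.007 -0.006 0 0 0 0;0 -0.015 -0.005 0 0 0 0;0 -0.015 -0.002 0 0 0 0;0 -0.015 -0.001 0 0 0 0;0 -0.015 -0.0003 0 0 0 0;0 -0.015 -0.0003 0 0 0 0'
```

```text
time_s: 17.75
position: [0.5291, -0.124, 0.0866]
tcp_rot: [[0.157, 0.988, -0.0], [0.988, -0.157, -0.0], [-0.0, -0.0, -1.0]]
force: [-0.6, 0.5, 1.7]
opening: 0.006
```

```bash
python3 -m jog '0 0 0.0003 0 0 0 0;0 0.001 0.0003 0 0 0 0;0 0.003 0.0003 0 0 0 0;0 0.005 0.0003 0 0 0 0'
```

```text
time_s: 18.25
position: [0.5335, -0.1246, 0.0865]
tcp_rot: [[0.157, 0.988, -0.001], [0.988, -0.157, 0.0], [-0.0, -0.001, -1.0]]
force: [-2.1, 0.2, 5.5]
opening: 0.004
```

```bash
python3 -m jog '0 0.002 0 0 0 0 0;0 0.004 0 0 0 0 0;0 0.006 0 0 0 0 0'
```

```text
time_s: 18.62
position: [0.5394, -0.1255, 0.0865]
tcp_rot: [[0.157, 0.988, -0.001], [0.988, -0.157, 0.0], [0.0, -0.001, -1.0]]
force: [-2.9, 0.2, 6.0]
opening: 0.004
```

Good. Next I'll run the rest of the stroke, return and press again.

```bash
python3 -m jog '0 0.002 -0.0001 0 0 0 0;0 0.004 -0.0001 0 0 0 0;0 0.006 -0.0001 0 0 0 0'; python3 -m jog '0 0 -0.003 0 0 0 0;0 -0.008 -0.006 0 0 0 0;0 -0.017 -0.005 0 0 0 0;0 -0.017 -0.002 0 0 0 0;0 -0.017 -0.001 0 0 0 0;0 -0.017 0 0 0 0 0;0 -0.017 0 0 0 0 0'
```

```text
time_s: 19.0
position: [0.5454, -0.1265, 0.0865]
tcp_rot: [[0.157, 0.988, -0.001], [0.988, -0.157, 0.0], [0.0, -0.001, -1.0]]
force: [-1.9, 0.7, 5.8]
opening: 0.007
time_s: 19.88
position: [0.5291, -0.124, 0.0866]
tcp_rot: [[0.157, 0.988, 0.0], [0.988, -0.157, -0.0], [-0.0, 0.0, -1.0]]
force: [-1.0, 0.0, 3.7]
opening: 0.009
```

```bash
python3 -m jog '0 0 0.0001 0 0 0 0;0 0.001 0.0001 0 0 0 0;0 0.003 0.0001 0 0 0 0;0 0.005 0.0001 0 0 0 0'; python3 -m jog '0 0.002 0 0 0 0 0;0 0.004 0 0 0 0 0;0 0.006 0 0 0 0 0'
python3 - <<'E'
from h import *
s=read_state(); print(s['position'],s['force'])
si,sd=capture('scene'); cv2.imwrite('pics/m_s.png',cv2.resize(si[140:260,140:270],None,fx=5,fy=5)[:,:,::-1])
E
```

```text
time_s: 20.38
position: [0.5335, -0.1246, 0.0865]
tcp_rot: [[0.157, 0.988, -0.001], [0.988, -0.157, 0.0], [-0.0, -0.001, -1.0]]
force: [-2.2, 0.0, 6.1]
opening: 0.004
time_s: 20.75
position: [0.5394, -0.1256, 0.0865]
tcp_rot: [[0.157, 0.988, -0.001], [0.988, -0.157, 0.0], [-0.0, -0.001, -1.0]]
force: [-2.8, 0.5, 5.4]
opening: 0.005
[ 0.53941914 -0.12556054  0.08651751] [-2.84496159  0.51632773  5.43923262]
```

View pics/m_s.png

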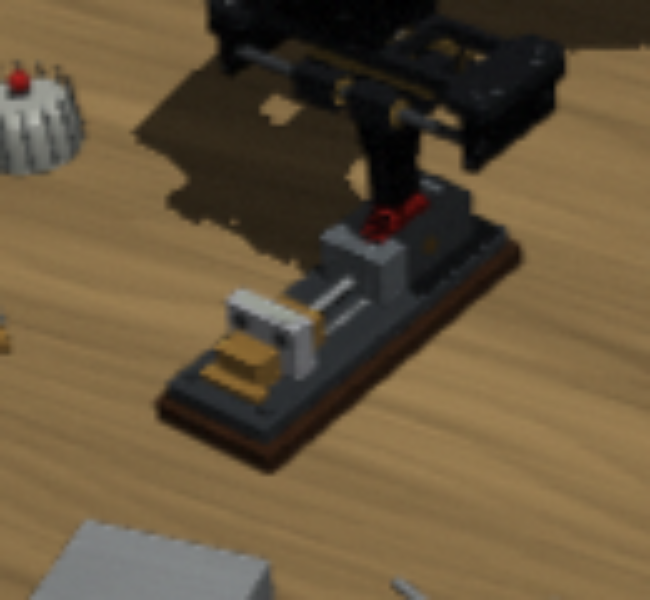

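The jaw is now close to the ingot and the ingot still stands. I'll finish this stroke, then do the fourth.

```bash
python3 -m jog '0 0.002 -0.0001 0 0 0 0;0 0.004 -0.0001 0 0 0 0;0 0.006 -0.0001 0 0 0 0'; python3 -m jog '0 0 -0.003 0 0 0 0;0 -0.008 -0.006 0 0 0 0;0 -0.017 -0.02 0 0 0 0;0 -0.017 -0.04 0 0 0 0;0 0.09 -0.06 0 0 0 0; 0 0.1 -0.06 0 0 0 0;0 0.13 -0.06 0 0 0 0;0 0.13 -0.06 0 0 0 0'
python3 -m jog '0 0 0 0 0 0 0;0 0 0 0 0 0 0;0 0 0 0 0 0 0'
cat > look.py <<'E'
from h import *
import sys
n=sys.argv[1]
s=read_state(); im,d=capture('wrist'); cv2.imwrite(f'pics/{n}.png',cv2.resize(im[0:290,100:400],None,fx=2,fy=2)[:,:,::-1])
P=deproj('wrist',d,s=s); Z=P[...,2]; print(s['time_s'],s['position'])
ax=np.radians(-8.95); ex=np.array([np.cos(ax),np.sin(ax)]); ey=np.array([-ex[1],ex[0]])
D=P[...,:2]-np.array([.6641,-.1445]); X=D@ex+.079; Y=D@ey
roi=(d>0)&(abs(X)<.12)&(abs(Y)<.045)
for nm,lo,hi,x0,x1 in (('ingot',.056,.064,.045,.08),('jaw',.043,.048,.0,.057),('anvil',.043,.048,.066,.1)):
    k=roi&(Z>lo)&(Z<hi)&(X>x0)&(X<x1)
    if k.sum()>10: print(nm,k.sum(),'x',np.percentile(X[k],[1,50,99]).round(4),'y',np.percentile(Y[k],[1,50,99]).round(4),'z',np.percentile(Z[k],[5,50,95]).round(4),rect(P[k]))
E
python3 look.py n
```

```text
time_s: 21.18
position: [0.5452, -0.1265, 0.0865]
tcp_rot: [[0.157, 0.988, -0.002], [0.988, -0.157, 0.0], [0.0, -0.002, -1.0]]
force: [-2.6, -0.0, 5.7]
opening: 0.005
time_s: 22.18
position: [0.6755, -0.1473, 0.1471]
tcp_rot: [[0.156, 0.988, 0.002], [0.988, -0.156, -0.001], [-0.001, 0.002, -1.0]]
force: [-1.3, 0.0, -0.4]
opening: 0.006
time_s: 22.55
position: [0.6732, -0.1468, 0.1464]
tcp_rot: [[0.157, 0.988, -0.001], [0.988, -0.157, 0.0], [0.0, -0.001, -1.0]]
force: [0.1, 0.2, 0.6]
opening: 0.006
22.55 [ 0.67320709 -0.14679486  0.14643854]
ingot 1084 x [0.0534 0.0601 0.067 ] y [-0.0242  0.0004  0.0243] z [0.0578 0.0593 0.0605] (array([ 645.5, -141.5]), array([49.1, 14.3]), 81.00323486328125)
jaw 778 x [0.0356 0.0446 0.0536] y [-0.015  -0.0003  0.0157] z [0.0438 0.0452 0.0464] (array([ 630.2, -139.1]), array([47.5, 18.4]), 81.24628448486328)
anvil 677 x [0.071  0.0794 0.0883] y [-0.0141  0.0005  0.0142] z [0.0441 0.0452 0.0462] (array([ 664.9, -144.6]), array([28.5, 17.7]), 80.85138702392578)
```

View pics/n.png

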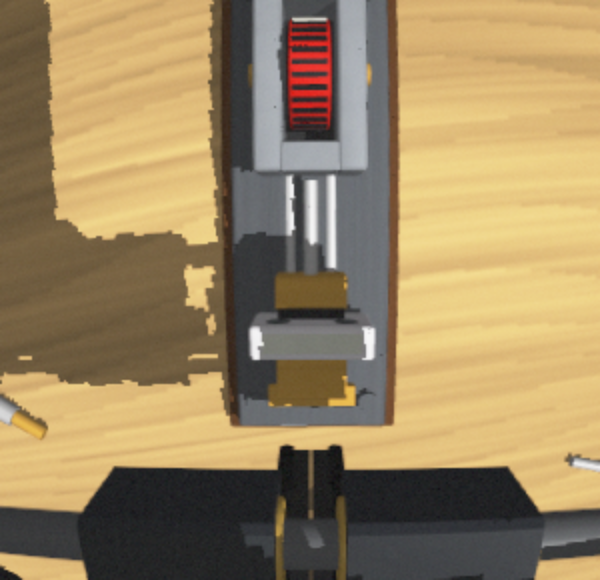

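The jaw's face is just at the ingot (jaw moved 12.7 mm), and the ingot is upright and square. About 4 mm of jaw remains, or 16 mm of rim. Back for the fourth stroke.

```bash
python3 -m jog '0 -0.05 0 0 0 0 0;0 -0.1 0 0 0 0 0;0 -0.147 0.01 0 0 0 0;0 -0.147 0.03 0 0 0 0;0 -0.147 0.05 0 0 0 0;0 -0.147 0.056 0 0 0 0;0 -0.147 0.058 0 0 0 0;0 -0.147 0.058 0 0 0 0'
python3 -m jog '0 0 0.001 0 0 0 0;0 0 0.0018 0 0 0 0;0 0 0.0018 0 0 0 0;0 0 0.0018 0 0 0 0'
```

```text
time_s: 23.6
position: [0.5294, -0.1241, 0.0887]
tcp_rot: [[0.157, 0.988, 0.001], [0.988, -0.157, -0.0], [-0.0, 0.001, -1.0]]
force: [-0.9, -0.6, -0.4]
opening: 0.003
time_s: 24.1
position: [0.5292, -0.124, 0.0866]
tcp_rot: [[0.157, 0.988, 0.0], [0.988, -0.157, -0.0], [-0.0, 0.0, -1.0]]
force: [0.6, 0.0, 0.8]
opening: 0.005
```

```bash
python3 -m jog '0 0 0.0004 0 0 0 0;0 0.001 0.0004 0 0 0 0;0 0.003 0.0004 0 0 0 0;0 0.005 0.0004 0 0 0 0'; python3 -m jog '0 0.0015 0 0 0 0 0;0 0.003 0 0 0 0 0;0 0.004 0 0 0 0 0'
```

```text
time_s: 24.6
position: [0.533, -0.1245, 0.0865]
tcp_rot: [[0.156, 0.988, -0.002], [0.988, -0.156, 0.0], [0.0, -0.002, -1.0]]
force: [-2.6, 0.3, 6.3]
opening: 0.007
time_s: 24.98
position: [0.537, -0.1251, 0.0865]
tcp_rot: [[0.156, 0.988, -0.002], [0.988, -0.156, 0.0], [0.0, -0.002, -1.0]]
force: [-1.7, 0.9, 6.5]
opening: 0.009
```

```bash
python3 -m jog '0 0.001 -0.0001 0 0 0 0;0 0.002 -0.0001 0 0 0 0;0 0.002 -0.0001 0 0 0 0'; python3 -m jog '0 0.001 0 0 0 0 0;0 0.002 0 0 0 0 0'; python3 -m jog '0 0.001 0 0 0 0 0;0 0.001 0 0 0 0 0'
```

```text
time_s: 25.35
position: [0.539, -0.1255, 0.0865]
tcp_rot: [[0.157, 0.988, -0.002], [0.988, -0.157, 0.0], [0.0, -0.002, -1.0]]
force: [-2.5, 0.3, 6.2]
opening: 0.006
time_s: 25.6
position: [0.5407, -0.1257, 0.0865]
tcp_rot: [[0.156, 0.988, -0.002], [0.988, -0.156, 0.001], [0.0, -0.003, -1.0]]
force: [-1.5, 0.1, 5.7]
opening: 0.007
time_s: 25.85
position: [0.5419, -0.1259, 0.0865]
tcp_rot: [[0.156, 0.988, -0.002], [0.988, -0.156, 0.0], [0.0, -0.002, -1.0]]
force: [-1.7, -0.8, 5.9]
opening: 0.005
```

```bash
python3 -m jog '0 0.001 0 0 0 0 0;0 0.001 0 0 0 0 0'; python3 -m jog '0 0.001 0 0 0 0 0;0 0.001 0 0 0 0 0'; python3 -m jog '0 0.001 0 0 0 0 0;0 0.001 0 0 0 0 0'
```

```text
time_s: 26.1
position: [0.5429, -0.126, 0.0865]
tcp_rot: [[0.157, 0.988, -0.002], [0.988, -0.157, 0.001], [0.0, -0.002, -1.0]]
force: [-1.7, -0.2, 6.4]
opening: 0.006
time_s: 26.35
position: [0.5437, -0.1262, 0.0865]
tcp_rot: [[0.157, 0.988, -0.002], [0.988, -0.157, 0.001], [0.0, -0.003, -1.0]]
force: [-2.0, 0.1, 5.5]
opening: 0.003
time_s: 26.6
position: [0.5445, -0.1263, 0.0865]
tcp_rot: [[0.156, 0.988, -0.003], [0.988, -0.156, 0.001], [0.0, -0.003, -1.0]]
force: [-3.3, -0.7, 5.1]
opening: 0.006
```

The rim force may be starting to rise (3.3 N). I'll lift and look before going on.

```bash
python3 -m jog '0 0 -0.004 0 0 0 0;0 0 -0.03 0 0 0 0;0 0.03 -0.06 0 0 0 0;0 0.08 -0.06 0 0 0 0;0 0.13 -0.06 0 0 0 0;0 0.13 -0.06 0 0 0 0;0 0.13 -0.06 0 0 0 0;0 0.13 -0.06 0 0 0 0'; python3 look.py o
```

```text
time_s: 27.6
position: [0.6727, -0.1465, 0.1458]
tcp_rot: [[0.157, 0.988, -0.002], [0.988, -0.157, 0.001], [0.0, -0.002, -1.0]]
force: [0.6, -0.1, 0.5]
opening: -0.002
27.6 [ 0.67268067 -0.14650882  0.1457712 ]
ingot 1079 x [0.0564 0.0628 0.0704] y [-0.024  -0.0001  0.0246] z [0.0578 0.0593 0.0604] (array([ 648.7, -141.9]), array([49.2, 14.5]), 81.50257873535156)
jaw 780 x [0.0389 0.048  0.0566] y [-0.017  -0.0001  0.0175] z [0.0439 0.0451 0.0464] (array([ 633.3, -139.4]), array([48. , 18.1]), 81.24610137939453)
anvil 544 x [0.0741 0.0812 0.0884] y [-0.014   0.0007  0.0144] z [0.044  0.0451 0.0461] (array([ 666.2, -144.9]), array([29.1, 15. ]), 81.93811798095703)
```

View pics/o.png

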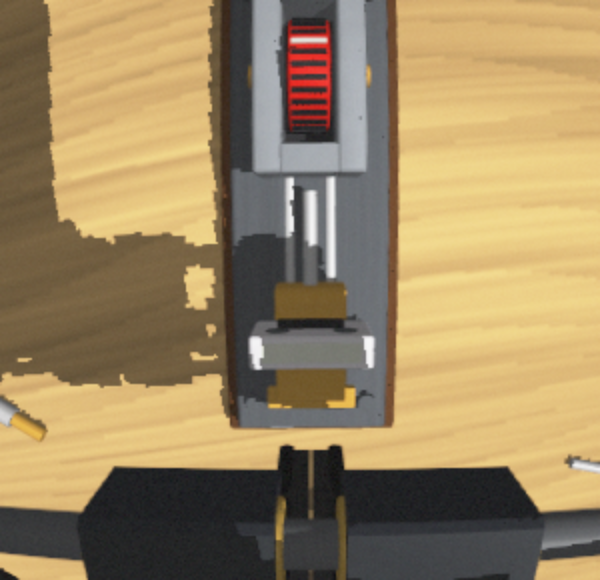

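The ingot is now against the anvil (its face at 70.4 mm), held lightly and upright, with the jaw at about 16.2 mm of travel. A short fifth stroke of about 3–4 mm of rim should bring it to snug, where I expect about 4 N along the rim.

```bash
python3 -m jog '0 -0.05 0 0 0 0 0;0 -0.1 0 0 0 0 0;0 -0.14 0.01 0 0 0 0;0 -0.14 0.03 0 0 0 0;0 -0.14 0.05 0 0 0 0;0 -0.14 0.056 0 0 0 0;0 -0.14 0.058 0 0 0 0;0 -0.14 0.058 0 0 0 0'
python3 -m jog '0 0 0.001 0 0 0 0;0 0 0.0018 0 0 0 0;0 0 0.002 0 0 0 0;0 0 0.002 0 0 0 0'
```

```text
time_s: 28.65
position: [0.5362, -0.1251, 0.0887]
tcp_rot: [[0.157, 0.988, 0.001], [0.988, -0.157, -0.0], [-0.0, 0.001, -1.0]]
force: [-0.1, 1.0, -0.7]
opening: 0.005
time_s: 29.15
position: [0.5362, -0.1251, 0.0866]
tcp_rot: [[0.157, 0.988, 0.001], [0.988, -0.157, -0.0], [-0.0, 0.001, -1.0]]
force: [-0.2, 0.3, 3.0]
opening: 0.004
```

```bash
python3 -m jog '0 0 0.0002 0 0 0 0;0 0 0.0002 0 0 0 0'; python3 -m jog '0 0.0007 0 0 0 0 0;0 0.0007 0 0 0 0 0'; python3 -m jog '0 0.0007 0 0 0 0 0;0 0.0007 0 0 0 0 0'
```

```text
time_s: 29.4
position: [0.5362, -0.1251, 0.0865]
tcp_rot: [[0.157, 0.988, 0.001], [0.988, -0.157, -0.0], [-0.0, 0.001, -1.0]]
force: [-1.3, 0.3, 5.8]
opening: 0.003
time_s: 29.65
position: [0.5362, -0.1251, 0.0865]
tcp_rot: [[0.157, 0.988, -0.001], [0.988, -0.157, 0.0], [-0.0, -0.001, -1.0]]
force: [-1.3, -0.2, 5.0]
opening: 0.002
time_s: 29.9
position: [0.5363, -0.1251, 0.0865]
tcp_rot: [[0.156, 0.988, -0.002], [0.988, -0.156, 0.0], [-0.0, -0.002, -1.0]]
force: [-2.8, -0.9, 6.7]
opening: 0.003
```

```bash
for i in 1; do python3 -m jog '0 0.0007 -0.0001 0 0 0 0;0 0.0007 -0.0001 0 0 0 0'; done; python3 -m jog '0 0.0007 0 0 0 0 0;0 0.0007 0 0 0 0 0'; python3 -m jog '0 0.0007 0 0 0 0 0;0 0.0007 0 0 0 0 0'
```

```text
time_s: 30.15
position: [0.5367, -0.1251, 0.0865]
tcp_rot: [[0.156, 0.988, -0.003], [0.988, -0.156, 0.0], [0.0, -0.003, -1.0]]
force: [-3.0, 0.7, 7.2]
opening: 0.006
time_s: 30.4
position: [0.5372, -0.1252, 0.0865]
tcp_rot: [[0.156, 0.988, -0.003], [0.988, -0.156, 0.001], [0.0, -0.003, -1.0]]
force: [-4.2, -0.8, 6.7]
opening: 0.006
time_s: 30.65
position: [0.5378, -0.1253, 0.0865]
tcp_rot: [[0.156, 0.988, -0.003], [0.988, -0.156, 0.001], [0.0, -0.004, -1.0]]
force: [-3.9, -0.4, 9.0]
opening: 0.005
```

```bash
python3 -m jog '0 0 -0.0003 0 0 0 0;0 0 -0.0003 0 0 0 0'; python3 -m jog '0 0.0006 0 0 0 0 0;0 0.0006 0 0 0 0 0';  python3 -m jog '0 0.0006 0 0 0 0 0;0 0.0006 0 0 0 0 0'
python3 - <<'E'
from rig import *
import numpy as np
f=[]
for i in range(4):
    capture('scene'); s=read_state(); f.append(s['force'])
print(np.mean(f,0),np.std(f,0),s['position'])
E
```

```text
time_s: 30.9
position: [0.5378, -0.1253, 0.0865]
tcp_rot: [[0.156, 0.988, -0.003], [0.988, -0.156, 0.001], [0.0, -0.004, -1.0]]
force: [-3.6, -1.8, 5.6]
opening: 0.002
time_s: 31.15
position: [0.5383, -0.1254, 0.0865]
tcp_rot: [[0.156, 0.988, -0.004], [0.988, -0.156, 0.001], [0.0, -0.004, -1.0]]
force: [-3.5, -0.9, 6.3]
opening: 0.006
time_s: 31.4
position: [0.5387, -0.1254, 0.0865]
tcp_rot: [[0.156, 0.988, -0.004], [0.988, -0.156, 0.001], [0.0, -0.004, -1.0]]
force: [-4.8, 0.8, 7.9]
opening: 0.002
[-4.12833366 -0.46831127  6.49720951] [0.34741121 0.21795558 0.35445436] [ 0.53871259 -0.12541785  0.08648275]
```

```bash
python3 -m jog '0 0 -0.00015 0 0 0 0;0 0.0005 -0.00015 0 0 0 0;0 0.0005 -0.00015 0 0 0 0'
python3 - <<'E'
from rig import *
import numpy as np
f=[]
for i in range(4):
    capture('scene'); s=read_state(); f.append(s['force'])
print(np.mean(f,0),np.std(f,0),s['position'])
E
python3 -m jog '0 -0.001 -0.0002 0 0 0 0;0 -0.001 -0.004 0 0 0 0;0 0 -0.03 0 0 0 0;0 0.05 -0.06 0 0 0 0;0 0.1 -0.06 0 0 0 0;0 0.135 -0.06 0 0 0 0;0 0.135 -0.06 0 0 0 0;0 0.135 -0.06 0 0 0 0'; python3 look.py q
```

```text
time_s: 31.98
position: [0.539, -0.1255, 0.0865]
tcp_rot: [[0.156, 0.988, -0.005], [0.988, -0.156, 0.001], [0.0, -0.005, -1.0]]
force: [-4.8, -0.4, 5.3]
opening: 0.008
[-4.2460904  -0.19360386  5.99461501] [0.28753911 0.25752599 0.26652179] [ 0.53901216 -0.12545113  0.08651296]
time_s: 33.17
position: [0.6734, -0.1465, 0.1458]
tcp_rot: [[0.157, 0.988, -0.002], [0.988, -0.157, 0.001], [0.001, -0.002, -1.0]]
force: [0.4, -0.2, -0.4]
opening: 0.004
33.175 [ 0.67343344 -0.14652155  0.14582612]
ingot 1081 x [0.0564 0.0628 0.0703] y [-0.0238 -0.      0.024 ] z [0.0577 0.0592 0.0605] (array([ 648.8, -141.8]), array([49. , 14.6]), 81.33692932128906)
jaw 757 x [0.0396 0.0481 0.0567] y [-0.0189  0.      0.0177] z [0.0439 0.0451 0.0463] (array([ 633.7, -139.5]), array([48.4, 17.3]), 80.8311767578125)
anvil 543 x [0.0744 0.0809 0.0883] y [-0.0145 -0.0001  0.0137] z [0.0441 0.0451 0.0461] (array([ 666.5, -144.9]), array([29.2, 14.8]), 82.50322723388672)
```

View pics/q.png

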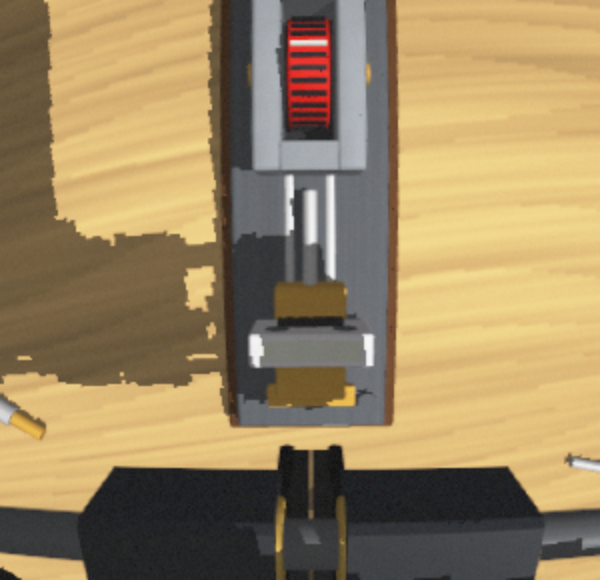

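The ingot is against the anvil, upright and centred in y. The jaw's back edge puts its travel at about 17 mm, and the rim force doubled to about 4.2 N. The arm is clear, so I'll hand in.

```bash
python3 -c "
from rig import *
print(read_state()['time_s'],read_state()['force']); print(hand_in())"
```

```text
33.225 [ 0.25035836  0.04515811 -0.13375208]
the job is handed in; nothing more can be done
None
```

The silver ingot is standing upright in the clamp, held between the jaws. I handed the job in at 33.2 s with the arm clear of everything. I seated the ingot about 3 mm short of the fixed jaw and let go, then rolled the wheel in five strokes with the closed fingertips until the jaw pushed the ingot home.

**Last checks:**
- **Ingot:** it is upright and square to the clamp, centred sideways to within about 0.5 mm. Its front face is at about 70 mm along the clamp, where the fixed jaw's gripping face is.
- **Jaw:** I estimate about 17 mm of travel, from the jaw's rear edge and roughly 67 mm of rim travel. The starting opening was only known to about 1 mm, so this is not exact.
- **Grip:** the push along the rim rose from about 2.2 N to about 4.2 N, roughly the doubling expected for a snug hold.
- **Other things:** nothing else was touched on purpose. I checked them only by eye in the camera views and did not measure them again.

**Outside the press range:** the press on the wheel was mostly 5–6.5 N, but single readings (noise about ±1 N) reached 7.6 N at first contact, 8.0 N early in the first stroke and 9.0 N in the last stroke. I eased off each time.

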